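# Check a probe socket with the depth gauge

### The arm

A 6-joint arm with a two-finger parallel gripper is mounted at the origin on the work surface. World frame = base frame: x ahead of the robot, y to its left, z up, the work surface at z = 0. Lengths are in m, angles in rad, forces in N, time in s.
With the tool pointing down it reaches from about 0.25 to 0.725 m from the base axis. Payload 9.7 kg.
Tool frame: the origin (TCP) lies at the very end of the fingers, on their centre line; the grasp point (between the pads) lies 19 mm behind it; y points along the fingers, z is the direction in which the jaws open and shut, and the axes are right-handed (so a half turn about y gives the same grasp; the last joint's range is limited). The gripper opens to 85 mm and grips with 20 to 120 N. Pads are 22 mm wide; open, the fingers measure 114 mm over their backs; the gripper's body (76 mm by 85 mm) begins 54 mm behind the grasp point. The pads swing forward as they close: fully open they stand 13 mm farther back than shut.
Start: joints at [1.348, 0.087, 0.176, 1.66, 0, 1.571], TCP at [0.122, 0.536, 0.231] pointing down, gripper open.
Joint ranges: [-3.13, 3.13], [-0.85, 1.81], [-1.15, 1.24], [-2.2, 2.28], [-1.44, 1.52], [-3.14, 3.14]. Speed limits (rad/s): [2.22, 2.22, 2.57, 3.14, 3.14, 3.14].

### API

Orientations are given as [roll, pitch, yaw] about the fixed x, y, z axes, in that order (R = Rz(yaw) Ry(pitch) Rx(roll)).
In Python, from bench import state, capture, r gives the robot as it stands.
- The arm moves only by the tool play_rows, never from a script. Its argument "steps" is text: rows parted by semicolons, each of 5 numbers parted by spaces: the shift along the tool's x, y, z in mm, then the turn about the tool's y in rad, then the opening in per cent of the stroke, from 0 (shut) to 100 (fully open). A call has 1 to 8 rows; each row shifts and turns the commanded pose from where the row before left it, along the tool's axes as they then stand; what a row does not reach is not made up. A row lasts 1/10 s, in which the tool goes at most 50 mm and 8.59 degrees, less where a joint would pass 70% of its speed; a pose out of reach is approached as far as the arm can. A call with a gripper value outside its range is refused whole. The fingers move at their own pace and stop on an object; the grip force is fixed at half the most. Time passes only in rows, so rows that do not move let the fingers close. It gives the time, the measured TCP pose, the force and the opening at its end, in the units of the state.
- state(): the state, without advancing time (a new reading comes with each control period).
- capture(name): name is "side" or "top"; returns a dict with "pixels" (400x640x3 uint8, red, green, blue), "fx", "fy", "cx", "cy" (pixels), "k1" (the pictures are not rectified: a ray, as slopes to the right and down, at radius r is drawn at 1 + k1 r^2 times it, then the intrinsics apply), "R" (3x3) and "t" (3): a world point X has camera coordinates R X + t. Camera axes: x right, y down, z forward; pixel columns grow to the right and rows downward; lengths in m; the calibration is good to about 2 mm. A picture is of the moment at which its call begins. There is no depth.
- r.close_job(): hands the job in, once; it reports no verdict.
The state is a dict: "time": time; "joints": joint angles; "qd": joint speeds; "joint_torque": joint torques, N m; "tool_pos": TCP position; "tcp_rot": TCP orientation; "contact_force": force on the tool from outside, world axes, zero at the start; "moment": the same for the moment, N m; "gripper_width": opening from 0.0 (shut) to 1.0 (fully open).
Only numpy, scipy, OpenCV 4.12 (cv2) and the standard library are available. Lean on these libraries where they do the work, as an engineer would, in place of code of your own. Each camera call takes 0.05 s, during which the arm holds its last target.

### The job

On the blue mat, roll the depth gauge along the mat until its yellow stripe faces up, before lifting it. Then pick it up by its black handle, push its steel rod down the slanted brass tube until the red collar stops against the tube's mouth, and draw it right out again. Finish still holding the gauge in the gripper, level and still, yellow stripe up, with its brass tip over the middle of the white reading plate, a few centimetres above it, carried by the fingers alone and clear of the plate and the fixture; leave the other things on the bench alone.

Things in the scene. Friction and masses are not known exactly. Their poses are not given: they have to be found in the camera images.
- gauge: Depth gauge, loose, 0.16 kg, round about its x axis. Origin on the axis at mid-handle. x points to the tip, z to the side with the yellow stripe that runs along it (z up = stripe up). Along x, mm: end disc, 36 dia, -45 to -37; black handle, 24 dia, -37 to 37; red collar, 36 dia, 37 to 47; steel rod, 12 dia, 47 to 112. It lies level on disc and collar, axis 18 mm above the mat.
- gauge_tip (a point): end point of the gauge's rod, on its axis, 112 mm from the gauge's origin along its x; the last 8 mm are a tapered brass tip. At the start the tip points to the robot's right (roughly -y) and the stripe about level, away from the robot.
- gauge_collar (a point): centre of the red collar's front face, the one that stops on the tube, 47 mm from the gauge's origin along its x. The gauge rolls on collar and end disc (rolling radius 18 mm: about 3.1 mm of travel for 10 degrees) and stops soon once it is no longer pushed.
- mat: blue rubber mat 320 x 300 mm, 4 mm thick (top at height 4 mm), fixed; origin under its centre. The gauge lies on it.
- tube: slanted brass guide tube, fixed, 75 mm long, outside 36 mm, bore 15 mm, open at both ends. Origin at the centre of its upper mouth, 85 mm above the table. x points along the axis into the tube, 35 degrees below level, roughly towards -y; z is square to the axis and points up. The collar is home when gauge_collar meets this origin.
- guide: the fixture that carries the tube, fixed: base plate 100 x 140 x 10 mm with a small green board, and two grey cheeks beside the tube, 54 mm over their outsides, 75 mm tall. Origin under the base's centre; the mouth lies 30 mm from it towards its +y. It and the reading plate may stand in each other's place.
- reading_top (a point): middle (crossing of two black lines) of the white top of the reading plate, 35 mm above the table; the top is 74 mm square
- reading: reading plate, fixed: dark block 80 x 80 x 35 mm with a white top; origin under its centre
- chip_a: black 50 mm chip with pins, lying; bystander
- chip_b: black 36 mm chip with pins, lying; bystander
- capacitor: blue can, 35 mm diameter, 45 mm tall, upright; bystander
- driver: screwdriver lying; bystander
- heatsink: black finned heat sink 50 x 40 x 27 mm; bystander
- transformer: small transformer 70 x 62 x 40 mm; bystander
- jar: amber jar, 50 mm diameter, 60 mm tall; bystander
Things that resemble listed ones, but are neither listed nor needed, are in the scene too. Leave any pink or turquoise look-alike of the reading alone.

How it is judged:
On the way, in this order (a step that is already met when the one before it is completed fails the run):
1. the gauge lies on the mat with its stripe up (within 20 degrees) (angle between gauge's own z axis and vertical below 0.35 rad and height (world z) of gauge below 0.03 m and height (world z) of gauge_tip below 0.035 m), for 0.2 s.
2. the rod is fully in the tube: collar face within 4 mm of the mouth, axes within 6 degrees (distance between gauge_collar and tube below 0.004 m and angle between the x axis of gauge and the x axis of tube, either way round below 0.1 rad and x of gauge_tip in the frame of tube above 0.055 m), for 0.1 s.
3. the rod is drawn right out of the tube (x of gauge_tip in the frame of tube below -0.005 m), for 0.1 s.
At the end, for the whole second after the job is handed in: The gauge is gripped by the fingers (more than 2 N), still, level within 8 degrees, stripe up within 24 degrees, its tip within 30 mm sideways of the middle of the reading plate and 8 to 80 mm above it, touching neither plate, fixture nor mat (horizontal distance between gauge_tip and reading_top below 0.03 m and z of gauge_tip in the frame of reading_top between 0.008 and 0.08 m and angle between gauge's own x axis and vertical between 1.43 and 1.71 rad and angle between gauge's own z axis and vertical below 0.42 rad and contact force between gauge and the fingers above 2 N and linear speed of gauge below 0.02 m/s and angular speed of gauge below 0.2 rad/s and contact force between gauge and reading below 0.05 N and contact force between gauge and guide below 0.05 N and contact force between gauge and mat below 0.05 N and height (world z) of gauge above 0.04 m); the arm keeps its last pose, push and grip.
It fails at once if the gauge is lifted off the mat before its stripe has been turned up (more than 57 degrees off) (height (world z) of gauge above 0.04 m and angle between gauge's own z axis and vertical above 1 rad).
It fails at once if a bystander (chip, capacitor, screwdriver, heat sink, transformer, jar) is shifted by more than 30 mm (distance of any of chip_a, chip_b, capacitor, driver, heatsink, transformer, jar from where it was at the start of the episode above 0.03 m).
It also fails if it takes over 58 s, if anything falls off the work surface, if the arm or the gripper's body presses on something with over 40 N, if the wrist force passes 120 N, or if a joint passes its speed limit or range.

## Working session

There is one attempt and no reset: what is moved stays moved. The work goes in short steps, Python scripts to look and compute and a tool call to move; the robot and the scene stay as the last step left them, time stands still between calls to the robot, and variables do not carry over. Pictures are saved under pics/ and viewed, and the job is handed in when it is done.

Besides the shell and the picture viewer there is one more tool, called as name(argument=value, ...) on one line, values as JSON. play_rows: Moves the arm, as the interface text tells. Its arguments: {"type":"object","properties":{"steps":{"type":"string"}},"required":["steps"]}

```bash
ls; mkdir -p pics; cat > h.py <<'E'
import numpy as np, cv2
from bench import state, capture, r
from scipy.spatial.transform import Rotation as Ro
def cap(n,f):
    c=capture(n); cv2.imwrite(f,cv2.cvtColor(np.asarray(c["pixels"]),cv2.COLOR_RGB2BGR)); np.save(f.replace('.png','.npy'),c,allow_pickle=True); return c
def ld(f): return np.load(f,allow_pickle=True).item()
def ray(c,u,v):
    x=(u-c["cx"])/c["fx"]; y=(v-c["cy"])/c["fy"]; a,b=x,y
    for _ in range(20):
        k=1+c["k1"]*(a*a+b*b); a,b=x/k,y/k
    R=np.array(c["R"]);t=np.array(c["t"])
    d=R.T@np.array([a,b,1.]); return -R.T@t, d/np.linalg.norm(d)
def onz(c,u,v,z):
    o,d=ray(c,u,v); return o+d*(z-o[2])/d[2]
def proj(c,X):
    p=np.array(c["R"])@np.array(X)+np.array(c["t"]); a,b=p[0]/p[2],p[1]/p[2]; k=1+c["k1"]*(a*a+b*b)
    return np.array([c["fx"]*a*k+c["cx"],c["fy"]*b*k+c["cy"]])
def tri(c1,p1,c2,p2):
    o1,d1=ray(c1,*p1);o2,d2=ray(c2,*p2)
    s=np.linalg.lstsq(np.c_[d1,-d2],o2-o1,rcond=None)[0]
    a,b=o1+s[0]*d1,o2+s[1]*d2; return (a+b)/2,np.linalg.norm(a-b)
E
python3 - <<'E'
from h import *
print(state())
for n in("side","top"):
    c=cap(n,f"pics/{n}0.png"); print(n,c["fx"],c["k1"],-np.array(c["R"]).T@np.array(c["t"]),np.round(c["R"],2))
E
```

```text
pics
{'time': 0.0, 'joints': array([ 1.34799733e+00,  8.74522287e-02,  1.75083142e-01,  1.65979310e+00,
       -1.64332323e-05,  1.57080890e+00]), 'qd': array([ 9.22351951e-04, -2.80196168e-04,  1.98878134e-03, -3.08456897e-04,
        6.28028570e-05,  1.14737550e-03]), 'joint_torque': array([ 4.66474303e-04, -5.20382345e+01,  4.64808583e+01,  1.61032670e-02,
       -3.94711174e-05, -1.21001843e-06]), 'tool_pos': array([0.12147868, 0.53616593, 0.23056122]), 'tcp_rot': array([-1.57216219e+00, -1.64503873e-05, -2.22811543e-01]), 'contact_force': array([-0.4136857 , -0.1462678 , -0.52736921]), 'moment': array([-0.04324944, -0.03668834, -0.01747796]), 'gripper_width': 0.9983761378779133}
side 482.39510948491477 -0.07189254085290833 [ 0.06405948 -0.47117385  0.82138122] [[ 0.71 -0.71  0.01]
 [-0.53 -0.54 -0.65]
 [ 0.47  0.46 -0.76]]
top 417.9984682507882 0.006299688480672107 [ 0.40882738 -0.04924611  1.20908788] [[-0.02 -1.   -0.03]
 [-0.99  0.03 -0.11]
 [ 0.11  0.03 -0.99]]
```

View pics/side0.png

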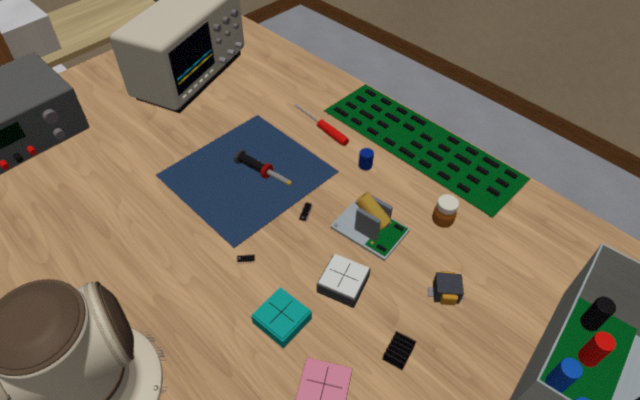

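View pics/top0.png

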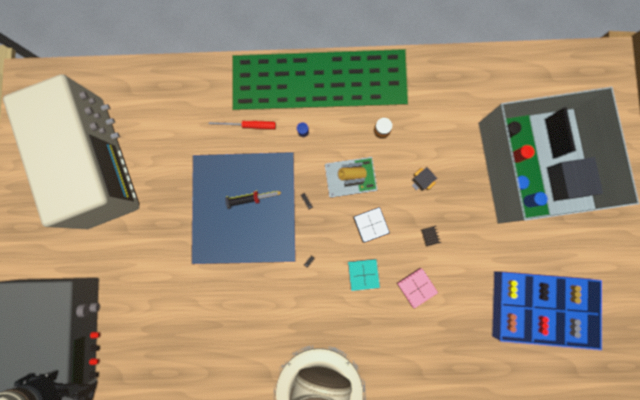

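The side view shows the gauge on the mat at about (262,167), with the tube and fixture at (370,225). The white plate is at (343,278), the turquoise look-alike at (282,316) and the pink one at (325,382). I'll enlarge the gauge, fixture and plate.

```bash
python3 - <<'E'
from h import *
s=cv2.imread('pics/side0.png');t=cv2.imread('pics/top0.png')
a=cv2.resize(s[140:200,220:310],None,fx=6,fy=6,interpolation=cv2.INTER_CUBIC)[:, :400]
cv2.imwrite('pics/c1.png',cv2.resize(s[140:200,220:310],(795,530),interpolation=cv2.INTER_CUBIC))
cv2.imwrite('pics/c2.png',cv2.resize(t[140:250,190:390],(800,440),interpolation=cv2.INTER_CUBIC))
cv2.imwrite('pics/c3.png',cv2.resize(s[180:310,310:430],(554,600),interpolation=cv2.INTER_CUBIC))
E
```

```text
(no output)
```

View pics/c1.png

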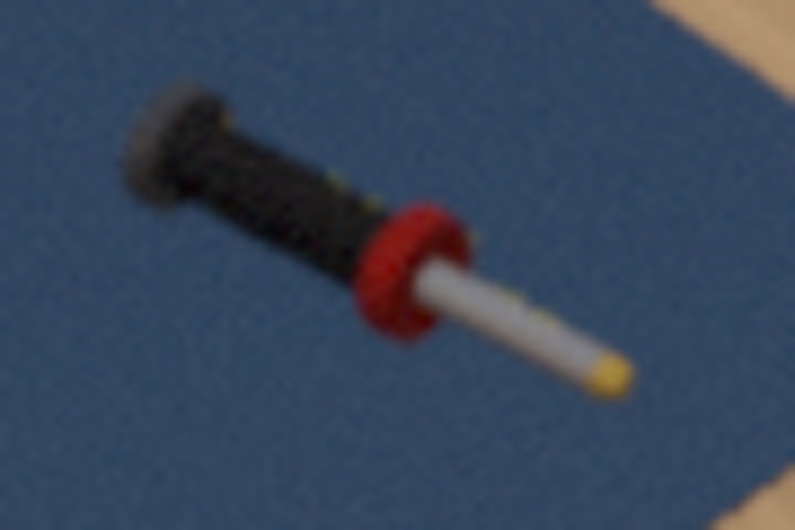

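View pics/c2.png

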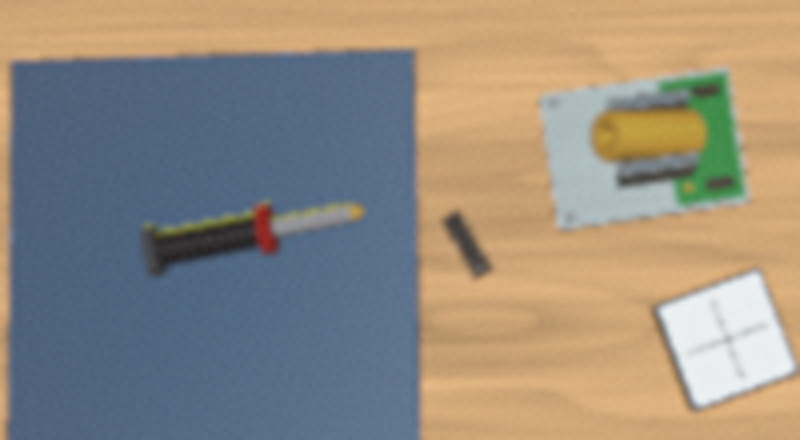

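View pics/c3.png

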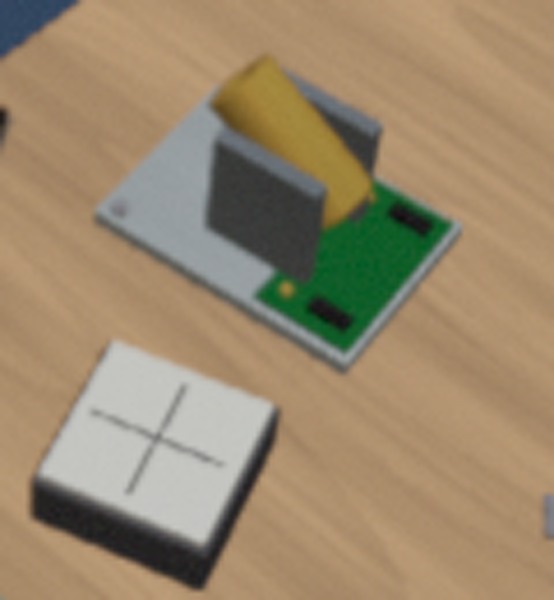

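Three blocks could be the reading plate: the white one at side (343,278), top (371,224); the turquoise at (282,316); and the pink at (325,382). The white one fits: dark block, white top, black cross, as the crop shows. The yellow stripe is on the gauge's +x side, so it has to roll towards the robot by about 28 mm. Next I'll measure.

```bash
cat > meas.py <<'E'
from h import *
def mask(c,lo,hi,roi):
    h=cv2.cvtColor(np.asarray(c["pixels"]),cv2.COLOR_RGB2HSV); m=cv2.inRange(h,lo,hi)
    z=np.zeros_like(m); x0,y0,x1,y1=roi; z[y0:y1,x0:x1]=m[y0:y1,x0:x1]
    return z
def cen(m):
    n,l,s,ce=cv2.connectedComponentsWithStats(m); i=1+np.argmax(s[1:,4]); return ce[i],s[i,4],(l==i).astype(np.uint8)
E
python3 - <<'E'
from meas import *
S=ld('pics/side0.npy');T=ld('pics/top0.npy')
# gauge
for n,c,roi in(("S",S,(225,140,310,200)),("T",T,(220,180,290,215))):
    red=cen(cv2.bitwise_or(mask(c,(0,130,60),(8,255,255),roi),mask(c,(172,130,60),(180,255,255),roi)))
    blk=cen(mask(c,(0,0,0),(180,255,60),roi))
    h=cv2.cvtColor(np.asarray(c["pixels"]),cv2.COLOR_RGB2HSV)
    steel=cen(mask(c,(0,0,105),(180,70,255),roi)); tip=cen(mask(c,(15,110,140),(30,255,255),roi))
    for k,v in(("red",red),("blk",blk),("steel",steel),("tip",tip)):
        print(n,k,v[0].round(1),v[1],(onz(c,*v[0],.022)*1000).round(1))
# white plate
W=[]
for n,c,roi in(("S",S,(310,250,375,310)),("T",T,(350,200,392,245))):
    w=cen(mask(c,(0,0,165),(180,45,255),roi)); 
    cnt=max(cv2.findContours(w[2],cv2.RETR_EXTERNAL,cv2.CHAIN_APPROX_NONE)[0],key=cv2.contourArea)
    P=np.array([onz(c,*p[0],.035)[:2] for p in cnt])*1000
    print(n,"plate",cv2.minAreaRect(P.astype(np.float32)))
# fixture base
for n,c,roi in(("S",S,(325,185,412,262)),("T",T,(320,152,382,200))):
    h=cv2.cvtColor(np.asarray(c["pixels"]),cv2.COLOR_RGB2HSV)
    m=cv2.bitwise_or(mask(c,(85,0,60),(140,120,255),roi),mask(c,(45,100,40),(80,255,255),roi))
    m=cv2.morphologyEx(m,cv2.MORPH_CLOSE,np.ones((5,5)))
    cv2.imwrite(f'pics/m{n}.png',cv2.resize(m[roi[1]:roi[3],roi[0]:roi[2]],None,fx=6,fy=6,interpolation=0))
    w=cen(m);cnt=max(cv2.findContours(w[2],cv2.RETR_EXTERNAL,cv2.CHAIN_APPROX_NONE)[0],key=cv2.contourArea)
    P=np.array([onz(c,*p[0],.010)[:2] for p in cnt])*1000
    print(n,"base",cv2.minAreaRect(P.astype(np.float32)))
E
```

```text
S red [265.4 169.7] 110 [548.  170.4  22. ]
S blk [248.2 161. ] 293 [538.2 221.2  22. ]
S steel [277.2 175.5] 94 [555.1 136.9  22. ]
S tip [288.7 181.9] 9 [560.1 103.6  22. ]
T red [255.4 197. ] 40 [545.1 168.2  22. ]
T blk [240.1 200.4] 152 [536.5 212.4  22. ]
T steel [268.4 194.1] 141 [552.7 130.6  22. ]
T tip [278.5 192.5] 4 [556.4 101.6  22. ]
S plate ((460.5075988769531, -158.39642333984375), (74.37150573730469, 73.3634262084961), 18.704193115234375)
T plate ((458.26251220703125, -159.74806213378906), (78.22965240478516, 77.35269927978516), 18.54773712158203)
S base ((598.9649658203125, -107.18424987792969), (96.28915405273438, 136.67730712890625), 6.803070545196533)
T base ((597.9259033203125, -105.67743682861328), (94.97145080566406, 131.1940460205078), 6.989718914031982)
```

```bash
python3 - <<'E'
import cv2,numpy as np
s=cv2.imread('pics/side0.png');t=cv2.imread('pics/top0.png')
cv2.imwrite('pics/f1.png',cv2.resize(s[185:262,325:413],None,fx=7,fy=7,interpolation=cv2.INTER_CUBIC))
cv2.imwrite('pics/f2.png',cv2.resize(t[150:202,320:384],None,fx=10,fy=10,interpolation=cv2.INTER_CUBIC))
E
```

```text
(no output)
```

View pics/f1.png

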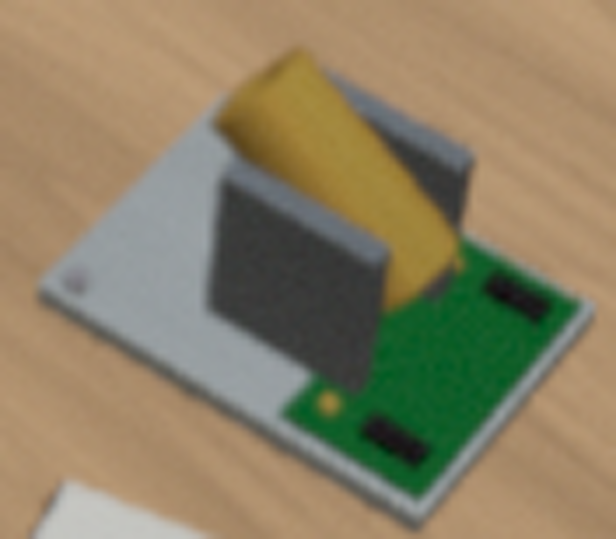

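View pics/f2.png

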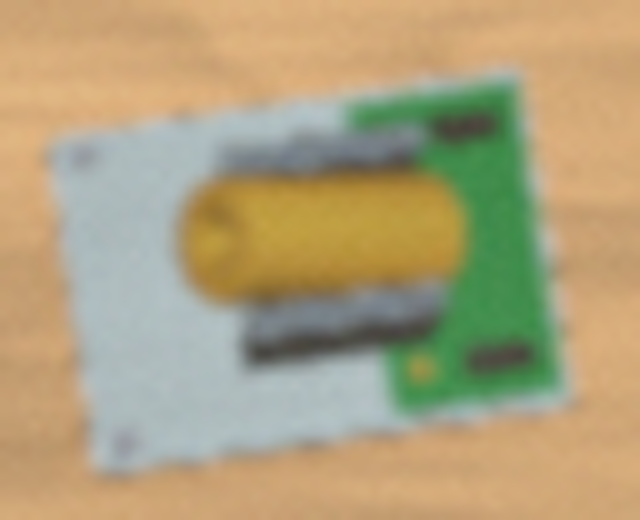

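```bash
cat > plan.py <<'E'
from h import *
def rows(target,yaw=None,n=8,grip=100,cur=None):
    s=state(); p=np.array(cur if cur is not None else s["tool_pos"])*1000; R=Ro.from_euler('xyz',s["tcp_rot"]).as_matrix()
    y0=np.arctan2(R[1,0],R[0,0]); dy=0 if yaw is None else (y0-yaw)/n
    d=(np.array(target)-p)/n; out=[];y=y0
    for i in range(n):
        out.append(f"{d[0]*np.cos(y)+d[1]*np.sin(y):.1f} {-d[2]:.1f} {-d[0]*np.sin(y)+d[1]*np.cos(y):.1f} {dy:.3f} {grip}"); y-=dy
    print("; ".join(out))
def st():
    s=state(); R=Ro.from_euler('xyz',s["tcp_rot"]).as_matrix()
    print("t",round(s["time"],2),"pos",(s["tool_pos"]*1000).round(1),"yaw",np.arctan2(R[1,0],R[0,0]).round(4),"down",R[:,1].round(3),"F",s["contact_force"].round(1),"w",round(s["gripper_width"],3),"j",s["joints"].round(2))
E
python3 - <<'E'
from plan import *
S=ld('pics/side0.npy');T=ld('pics/top0.npy')
print(proj(T,(.5948,-.0767,.085)),proj(S,(.5948,-.0767,.085)))
st(); rows((540,209,150),-1.40)
E
```

```text
[340.71593286 173.95836556] [360.16352741 197.57539754]
t 0.1 pos [121.5 536.2 230.7] yaw -0.2228 down [-0.    -0.001 -1.   ] F [ 0.1  0.5 -0.1] w 1.001 j [1.35 0.09 0.18 1.66 0.   1.57]
60.1 10.1 -28.3 0.147 100; 63.6 10.1 -19.2 0.147 100; 65.7 10.1 -9.7 0.147 100; 66.4 10.1 0.0 0.147 100; 65.7 10.1 9.8 0.147 100; 63.5 10.1 19.3 0.147 100; 60.0 10.1 28.4 0.147 100; 55.2 10.1 36.9 0.147 100
```

play_rows(steps="34 5 -16 0.147 100; 36 5 -11 0.147 100; 37 5 -5 0.147 100; 38 5 0 0.147 100; 37 5 6 0.147 100; 36 5 11 0.147 100; 34 5 16 0.147 100; 31 5 21 0.147 100")

```text
time: 0.9
tool_pos: [0.3601, 0.3509, 0.1908]
tcp_rot: [-1.571, -0.0, -1.405]
contact_force: [0.9, 1.2, -0.3]
gripper_width: 1.0
```

```bash
python3 - <<'E'
from plan import *
st(); rows((540,209,120),-1.40,5)
E
```

```text
t 0.9 pos [360.1 350.9 190.8] yaw -1.4048 down [-0. -0. -1.] F [ 0.9  1.2 -0.3] w 1.0 j [ 0.77 -0.04 -0.03  1.58 -0.    2.18]
33.9 14.2 30.8 -0.001 100; 34.0 14.2 30.8 -0.001 100; 34.0 14.2 30.7 -0.001 100; 34.0 14.2 30.7 -0.001 100; 34.1 14.2 30.7 -0.001 100
```

play_rows(steps="34 14 31 0 100; 34 14 31 0 100; 34 14 31 0 70; 34 14 31 0 70; 34 14 31 0 70; 0 0 0 0 70")

```text
time: 1.5
tool_pos: [0.543, 0.2074, 0.118]
tcp_rot: [-1.574, -0.002, -1.403]
contact_force: [-0.9, 0.5, -0.5]
gripper_width: 0.7
```

```bash
python3 - <<'E'
from plan import *
st(); cap('side','pics/s1.png'); 
cv2.imwrite('pics/s1c.png',cv2.resize(cv2.imread('pics/s1.png')[70:230,170:370],None,fx=3.7,fy=3.7,interpolation=cv2.INTER_CUBIC))
E
```

```text
t 1.5 pos [543.  207.4 118. ] yaw -1.4034 down [-0.003 -0.002 -1.   ] F [-0.9  0.5 -0.5] w 0.7 j [ 0.37  0.15  0.03  1.45 -0.    1.77]
```

View pics/s1c.png

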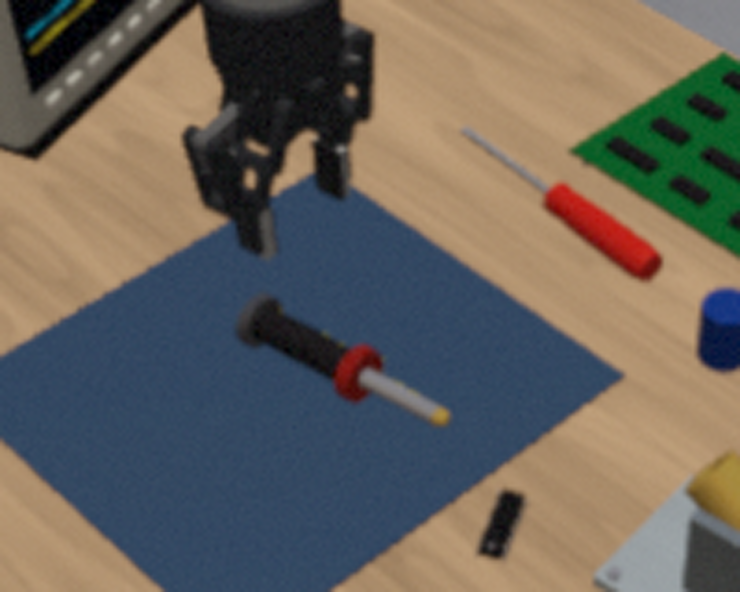

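The gripper is above the handle, one finger on each side of it. I'll lower it around the handle.

play_rows(steps="-2 20 -3 0 60; 0 20 0 0 60; 0 20 0 0 60; 0 20 0 0 60; 0 20 0 0 60; 0 10 0 0 60; 0 0 0 0 45; 0 0 0 0 45")

```text
time: 2.35
tool_pos: [0.5377, 0.2131, 0.0122]
tcp_rot: [-1.57, 0.0, -1.398]
contact_force: [-0.4, -0.6, 0.4]
gripper_width: 0.454
```

```bash
python3 - <<'E'
from plan import *
st(); cap('side','pics/s2.png'); cap('top','pics/t2.png')
a=cv2.resize(cv2.imread('pics/s2.png')[120:200,210:310],(500,400),interpolation=cv2.INTER_CUBIC)
b=cv2.resize(cv2.imread('pics/t2.png')[170:230,215:290],(300,240),interpolation=cv2.INTER_CUBIC)
o=np.zeros((400,800,3),np.uint8);o[:,:500]=a;o[:240,500:]=b;cv2.imwrite('pics/c4.png',o)
E
```

```text
t 2.35 pos [537.7 213.1  12.2] yaw -1.3982 down [ 0.001  0.    -1.   ] F [-0.4 -0.6  0.4] w 0.454 j [ 0.38  0.18 -0.15  1.24  0.    1.78]
```

View pics/c4.png

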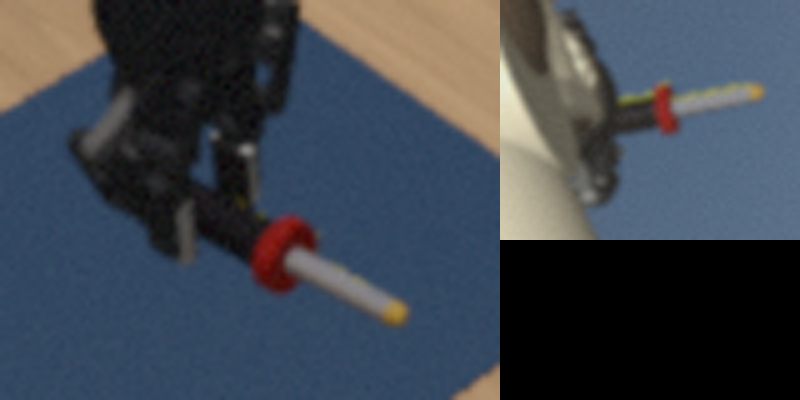

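play_rows(steps="4 5 0 0 37; 0 0 0 0 37; 0 0 0 0 37; 0 0 -4 0 37; 0 0 -4 0 37; 0 0 -4 0 37; 0 0 -3 0 37; 0 0 0 0 37")

```text
time: 3.25
tool_pos: [0.5231, 0.2061, 0.0064]
tcp_rot: [-1.571, -0.0, -1.399]
contact_force: [-0.2, -0.5, -1.1]
gripper_width: 0.373
```

```bash
cat > look.py <<'E'
from plan import *
import sys
n=sys.argv[1]
st(); cap('side',f'pics/s{n}.png'); cap('top',f'pics/t{n}.png')
a=cv2.resize(cv2.imread(f'pics/s{n}.png')[120:200,210:310],(500,400),interpolation=cv2.INTER_CUBIC)
b=cv2.resize(cv2.imread(f'pics/t{n}.png')[170:230,215:290],(300,240),interpolation=cv2.INTER_CUBIC)
o=np.zeros((400,800,3),np.uint8);o[:,:500]=a;o[:240,500:]=b;cv2.imwrite(f'pics/l{n}.png',o)
E
python3 look.py 3
```

```text
t 3.25 pos [523.1 206.1   6.4] yaw -1.3986 down [-0. -0. -1.] F [-0.2 -0.5 -1.1] w 0.373 j [ 0.38  0.15 -0.2   1.23 -0.    1.77]
```

View pics/l3.png

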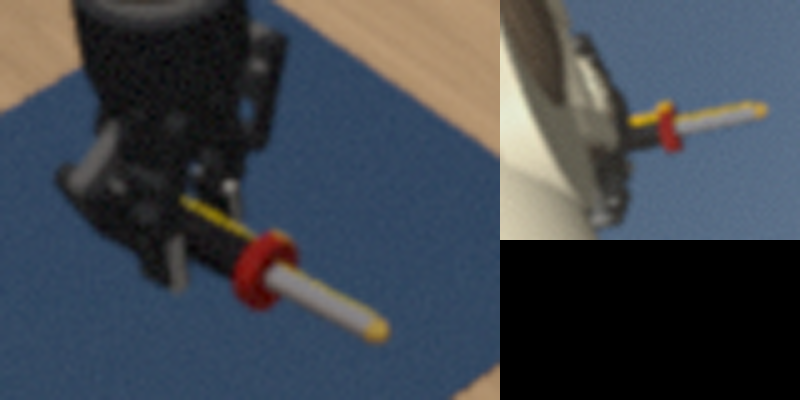

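The gauge rolls cleanly: the yellow stripe now shows on the upper far side of the handle. I'll keep going.

play_rows(steps="0 0 -4 0 37; 0 0 -4 0 37; 0 0 -3 0 37; 0 0 -2 0 37; 0 0 0 0 37")

```text
time: 3.85
tool_pos: [0.5105, 0.2039, 0.0063]
tcp_rot: [-1.571, 0.0, -1.399]
contact_force: [0.3, -0.5, 0.8]
gripper_width: 0.373
```

```bash
python3 look.py 4
```

```text
t 3.85 pos [510.5 203.9   6.3] yaw -1.3987 down [-0.  0. -1.] F [ 0.3 -0.5  0.8] w 0.373 j [ 0.38  0.12 -0.23  1.23  0.    1.78]
```

View pics/l4.png

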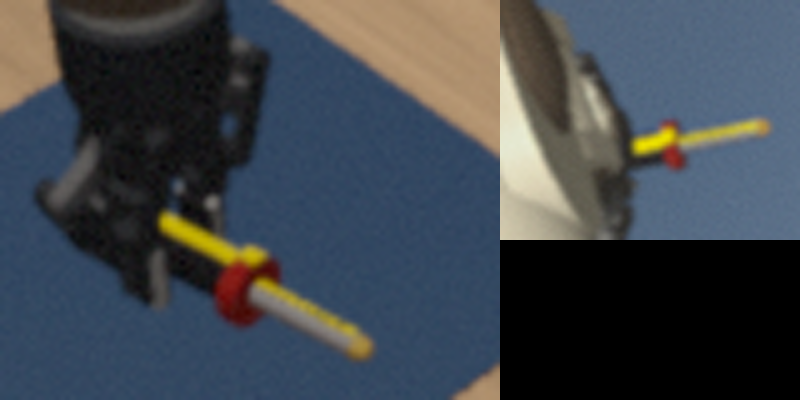

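The stripe is now about 10° short of up, still slightly on the far side. Closing the grip will push the gauge the last 3–4 mm (about 10°), so I'll close in stages.

play_rows(steps="0 0 0 0 34; 0 0 0 0 32; 0 0 0 0 30; 0 0 0 0 29; 0 0 0 0 29; 0 0 0 0 29")

```text
time: 4.55
tool_pos: [0.5107, 0.2039, 0.0062]
tcp_rot: [-1.571, -0.0, -1.399]
contact_force: [-0.1, -0.2, -0.6]
gripper_width: 0.288
```

```bash
python3 look.py 5
```

```text
t 4.55 pos [510.7 203.9   6.2] yaw -1.3988 down [-0. -0. -1.] F [-0.1 -0.2 -0.6] w 0.288 j [ 0.38  0.12 -0.23  1.23  0.    1.78]
```

View pics/l5.png

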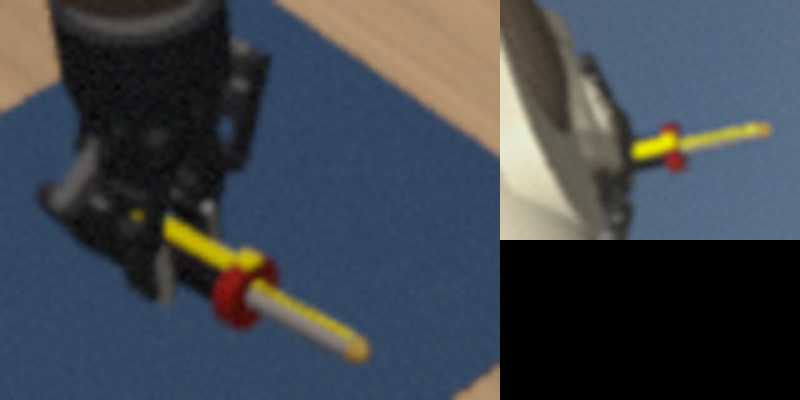

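```bash
cat > ang.py <<'E'
from meas import *
import sys
def ang(n,zax=.022,roiS=(230,150,300,200),roiT=(240,180,292,225)):
    S=ld(f'pics/s{n}.npy');T=ld(f'pics/t{n}.npy')
    Y,Rd={}, {}
    for k,c,roi in(("S",S,roiS),("T",T,roiT)):
        y=mask(c,(22,150,110),(34,255,255),roi); a=cv2.bitwise_or(mask(c,(0,130,60),(8,255,255),roi),mask(c,(172,130,60),(180,255,255),roi))
        Rd[k]=np.array(np.nonzero(a))[::-1].T
        Y[k]=np.array(np.nonzero(y))[::-1].T
        # tip
        tp=cen(mask(c,(12,90,120),(24,255,255),roi)); print(k,"tip",tp[0].round(1),tp[1],(onz(c,*tp[0],zax)*1000).round(1),"red",Rd[k].mean(0).round(1),(onz(c,*Rd[k].mean(0),zax)*1000).round(1),"yellow n",len(Y[k]))
    return S,T,Y,Rd
if __name__=="__main__":
    S,T,Y,Rd=ang(sys.argv[1])
    for c,k in((S,"S"),(T,"T")):
        print(k,"yellow pts on z=.034: ",np.array([(onz(c,*p,.034)*1000) for p in Y[k]]).round(0)[::6,:2].tolist())
E
python3 ang.py 5
```

```text
S tip [280.6 189. ] 19 [532.1 100.2  22. ] red [256.8 178.4] [515.5 163.2  22. ] yellow n 106
T tip [280.1 202. ] 8 [528.9  97.3  22. ] red [257.9 209.1] [510.1 161.2  22. ] yellow n 75
S yellow pts on z=.034:  [[516.0, 212.0], [519.0, 204.0], [519.0, 200.0], [515.0, 199.0], [511.0, 198.0], [521.0, 188.0], [519.0, 186.0], [515.0, 185.0], [528.0, 172.0], [518.0, 178.0], [528.0, 168.0], [519.0, 172.0], [529.0, 162.0], [517.0, 152.0], [523.0, 142.0], [525.0, 127.0], [525.0, 113.0], [526.0, 104.0]]
T yellow pts on z=.034:  [[528.0, 113.0], [527.0, 164.0], [525.0, 116.0], [524.0, 159.0], [523.0, 130.0], [521.0, 170.0], [521.0, 153.0], [519.0, 184.0], [518.0, 167.0], [516.0, 187.0], [515.0, 170.0], [513.0, 179.0], [510.0, 184.0]]
```

The stripe is up to within about 6°, and the grip is at mid-handle. I'll grip firmly and lift.

play_rows(steps="0 0 0 0 20; 0 0 0 0 0; 0 0 0 0 0; 0 0 0 0 0; 0 -3 0 0 0; 0 -10 0 0 0; 0 -15 0 0 0; 0 -15 0 0 0")

```text
time: 5.45
tool_pos: [0.5108, 0.2039, 0.0508]
tcp_rot: [-1.571, 0.0, -1.399]
contact_force: [0.8, -0.8, -1.9]
gripper_width: 0.259
```

```bash
python3 look.py 6; python3 ang.py 6 | grep tip
```

```text
t 5.45 pos [510.8 203.9  50.8] yaw -1.3988 down [ 0.  0. -1.] F [ 0.8 -0.8 -1.9] w 0.259 j [ 0.38  0.09 -0.17  1.31 -0.    1.78]
S tip [279.8 175.4] 16 [559.5 133.2  22. ] red [255.4 164.8] [542.  199.5  22. ] yellow n 108
T tip [278. 200.] 7 [534.8 103.3  22. ] red [254.8 207.1] [516.3 170.   22. ] yellow n 88
```

View pics/l6.png

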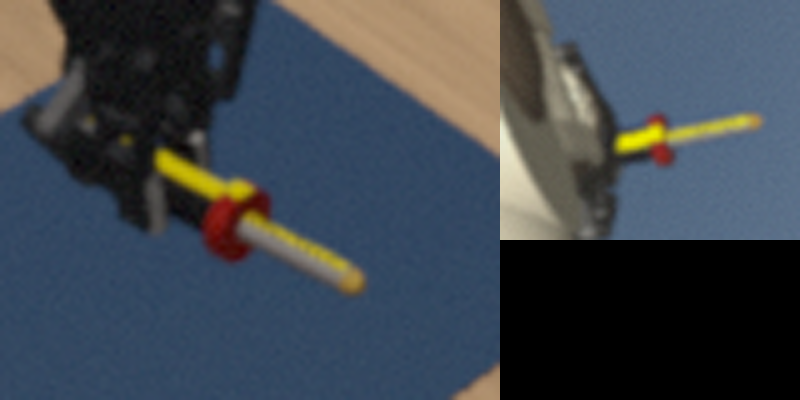

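Lifted level and gripped. I'll move to a standoff in line with the tube mouth.

```bash
python3 - <<'E'
from plan import *
S=ld('pics/s6.npy');T=ld('pics/t6.npy')
print(tri(S,(279.8,175.4),T,(278,200)))
rows((576,80,85),-1.4505,8,0)
E
```

```text
(array([0.52985467, 0.0970756 , 0.06974788]), np.float64(0.00028109379076759615))
16.7 -4.0 5.2 0.006 0; 16.7 -4.0 5.3 0.006 0; 16.6 -4.0 5.4 0.006 0; 16.6 -4.0 5.5 0.006 0; 16.6 -4.0 5.6 0.006 0; 16.5 -4.0 5.7 0.006 0; 16.5 -4.0 5.8 0.006 0; 16.4 -4.0 5.9 0.006 0
```

play_rows(steps="17 -4 5 0.006 0; 17 -4 5 0.006 0; 17 -4 5 0.006 0; 17 -4 6 0.006 0; 17 -4 6 0.006 0; 16 -4 6 0.007 0; 16 -4 6 0.007 0; 16 -4 6 0.007 0")

```text
time: 6.35
tool_pos: [0.5758, 0.0781, 0.0816]
tcp_rot: [-1.571, 0.0, -1.45]
contact_force: [-0.3, -1.0, -1.0]
gripper_width: 0.255
```

```bash
python3 - <<'E'
from plan import *
st(); cap('side','pics/s7.png'); cap('top','pics/t7.png');st()
a=cv2.resize(cv2.imread('pics/s7.png')[160:260,300:400],(400,400),interpolation=cv2.INTER_CUBIC)
b=cv2.resize(cv2.imread('pics/t7.png')[140:220,290:370],(400,400),interpolation=cv2.INTER_CUBIC)
cv2.imwrite('pics/l7.png',np.hstack([a,b]))
E
```

```text
t 6.35 pos [575.8  78.1  81.6] yaw -1.4502 down [ 0.  0. -1.] F [-0.3 -1.  -1. ] w 0.255 j [ 0.13  0.16 -0.04  1.38  0.    1.59]
t 6.45 pos [576.5  77.3  81.9] yaw -1.4521 down [ 0.001 -0.    -1.   ] F [ 0.2  1.  -1.4] w 0.255 j [ 0.13  0.16 -0.04  1.38 -0.    1.59]
```

View pics/l7.png

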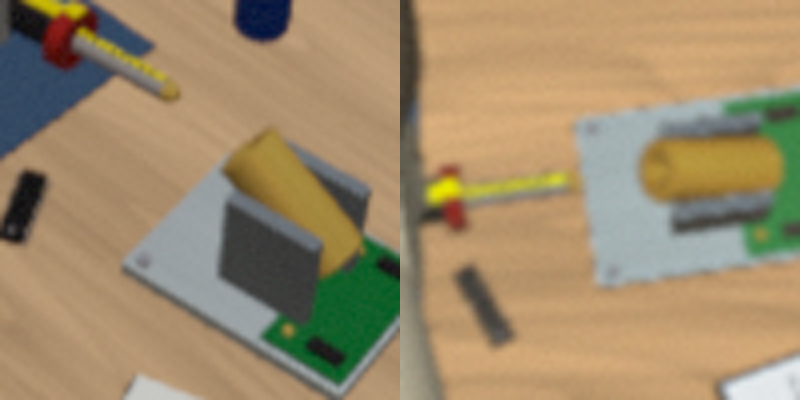

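```bash
python3 - <<'E'
from meas import *
S=ld('pics/s7.npy');T=ld('pics/t7.npy')
print("tip",tri(S,(343,183),T,(325.6,176.4)))
print("mouth",tri(S,(362.2,197.5),T,(341.4,173.6)), [onz(S,362.2,197.5,.085),onz(T,341.4,173.6,.085)])
# enlarged mouth
a=cv2.resize(cv2.imread('pics/s7.png')[182:242,345:405],(600,600),interpolation=cv2.INTER_LANCZOS4)
cv2.imwrite('pics/l7s.png',a)
b=cv2.resize(cv2.imread('pics/t7.png')[155:195,315:355],(600,600),interpolation=cv2.INTER_LANCZOS4)
cv2.imwrite('pics/l7t.png',b)
E
```

```text
tip (array([ 0.58617835, -0.0356433 ,  0.10383064]), np.float64(9.87235530624553e-05))
mouth (array([ 0.59635738, -0.07932518,  0.08596329]), np.float64(0.0021700322877292576)) [array([ 0.59792147, -0.07949577,  0.085     ]), array([ 0.5957335, -0.0785858,  0.085    ])]
```

View pics/l7s.png

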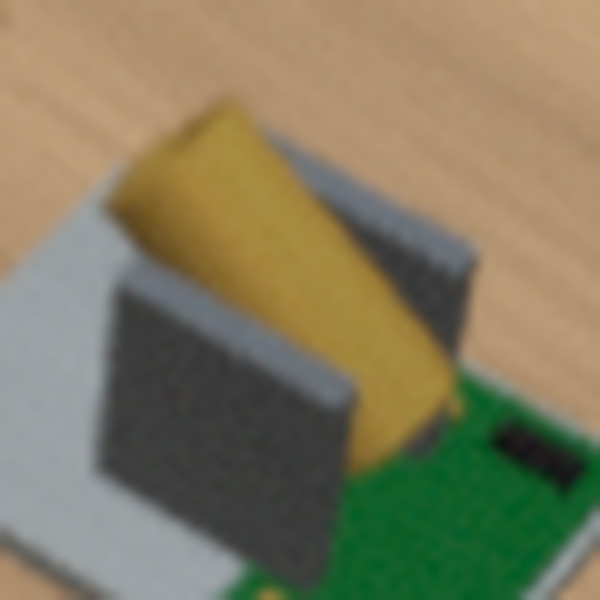

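View pics/l7t.png

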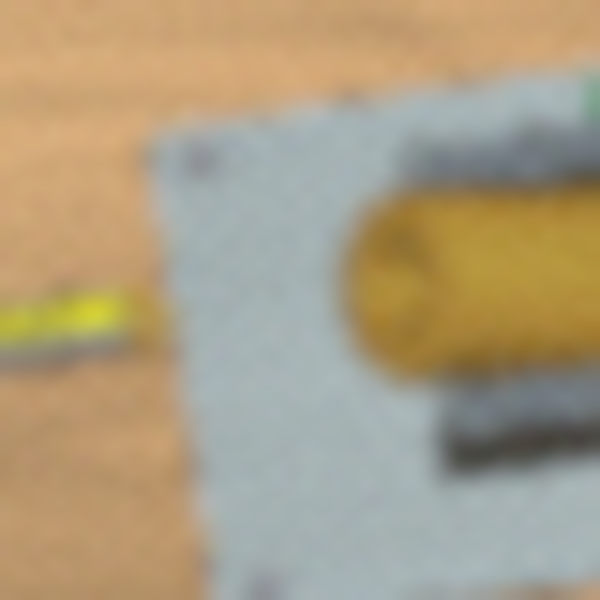

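play_rows(steps="8 4 1 0 0; 8 4 1 0 0; 8 4 1 0 0; 6 3 0 0 0; 0 0 0 0 0; 0 0 0 0 0")

```text
time: 7.05
tool_pos: [0.5817, 0.0496, 0.0662]
tcp_rot: [-1.571, 0.0, -1.45]
contact_force: [0.5, 0.4, -0.9]
gripper_width: 0.259
```

```bash
cat > lk8.py <<'E'
from plan import *
import sys; n=sys.argv[1]
st(); cap('side',f'pics/s{n}.png'); cap('top',f'pics/t{n}.png')
a=cv2.resize(cv2.imread(f'pics/s{n}.png')[165:225,335:395],(400,400),interpolation=cv2.INTER_CUBIC)
b=cv2.resize(cv2.imread(f'pics/t{n}.png')[155:195,315:355],(400,400),interpolation=cv2.INTER_CUBIC)
cv2.imwrite(f'pics/l{n}.png',np.hstack([a,b]))
E
python3 lk8.py 8
```

```text
t 7.05 pos [581.7  49.6  66.2] yaw -1.45 down [-0.  0. -1.] F [ 0.5  0.4 -0.9] w 0.259 j [ 0.09  0.17 -0.05  1.35  0.    1.54]
```

View pics/l8.png

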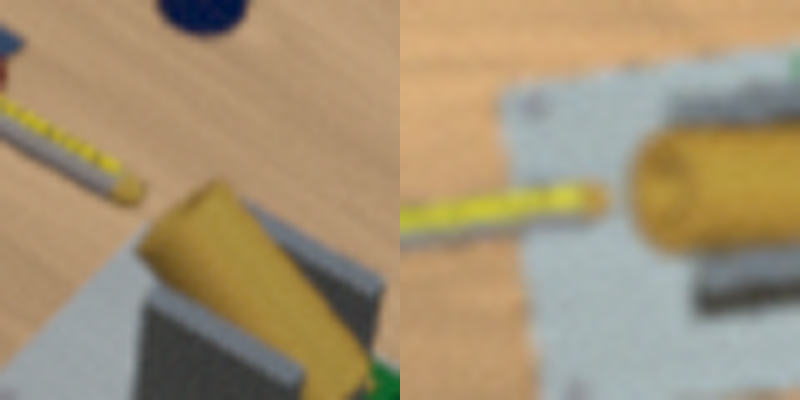

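```bash
python3 - <<'E'
from meas import *
S=ld('pics/s8.npy');T=ld('pics/t8.npy')
a=tri(S,(355.2,193.2),T,(335.3,175.0));m=tri(S,(362.3,197.0),T,(341.6,173.8))
print(a,m,m[0]-a[0])
print("expected tip px if at kin:",[proj(c,(.5950,-.0616,.082)) for c in (S,T)])
b=cv2.resize(cv2.imread('pics/t8.png')[160:190,325:365],(800,600),interpolation=cv2.INTER_LANCZOS4)
cv2.imwrite('pics/l8t.png',b)
E
```

```text
(array([ 0.59269269, -0.06280451,  0.08886989]), np.float64(0.002686109429708473)) (array([ 0.59546141, -0.07989183,  0.08864011]), np.float64(0.0024837016278241187)) [ 0.00276872 -0.01708733 -0.00022978]
expected tip px if at kin: [array([354.63297743, 194.59647486]), array([335.15219807, 174.22041963])]
```

View pics/l8t.png

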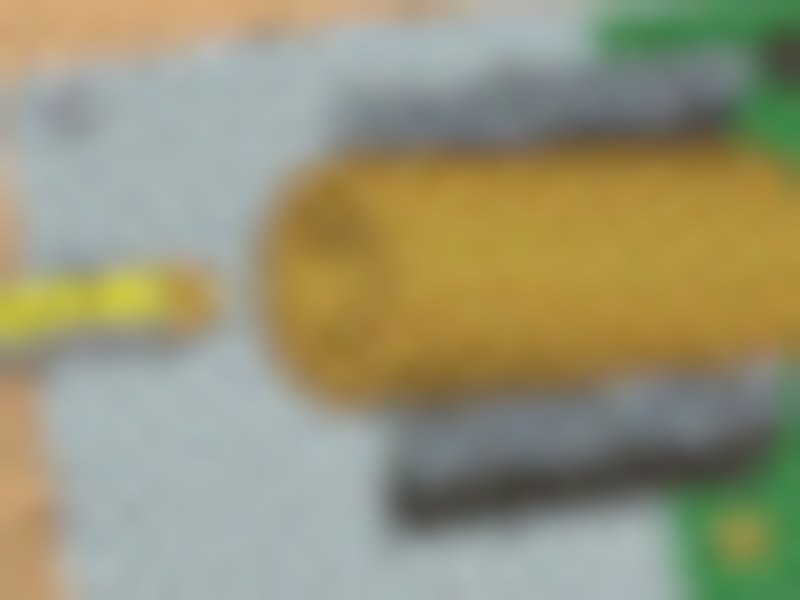

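The tip and the mouth are at the same height in both views; the tip is about 17 mm short and about 1 mm to the robot side. I'll advance slowly and watch the force.

play_rows(steps="4 0 1 0 0; 4 0 0 0 0; 4 0 0 0 0; 3 0 0 0 0; 3 0 0 0 0; 2 0 0 0 0; 0 0 0 0 0")

```text
time: 7.85
tool_pos: [0.5853, 0.0292, 0.0664]
tcp_rot: [-1.571, -0.001, -1.451]
contact_force: [-1.7, -2.1, 0.6]
gripper_width: 0.262
```

```bash
python3 lk8.py 9
```

```text
t 7.85 pos [585.3  29.2  66.4] yaw -1.4505 down [ 0.    -0.001 -1.   ] F [-1.7 -2.1  0.6] w 0.262 j [ 0.05  0.17 -0.05  1.35 -0.    1.5 ]
```

View pics/l9.png

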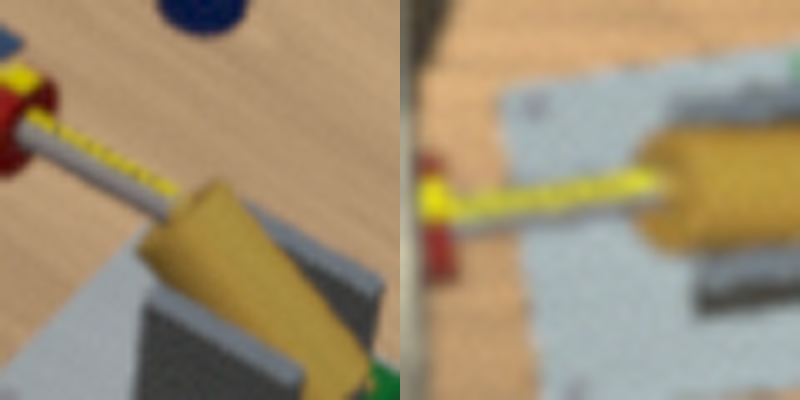

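The tip is inside the mouth, with forces around 2 N. Next I'll swing the grip up around the mouth so the upper lip turns the gauge tip-down in the fingers.

play_rows(steps="0 -4 0 0 0; 1 -4 0 0 0; 1 -4 0 0 0; 1 -4 0 0 0; 1 -3 0 0 0; 0 0 0 0 0")

```text
time: 8.55
tool_pos: [0.586, 0.0264, 0.0857]
tcp_rot: [-1.57, 0.001, -1.449]
contact_force: [-0.8, 5.4, -4.2]
gripper_width: 0.263
```

```bash
python3 lk8.py 10
```

```text
t 8.55 pos [586.   26.4  85.7] yaw -1.4494 down [ 0.001  0.001 -1.   ] F [-0.8  5.4 -4.2] w 0.263 j [ 0.04  0.17 -0.02  1.39  0.    1.49]
```

View pics/l10.png

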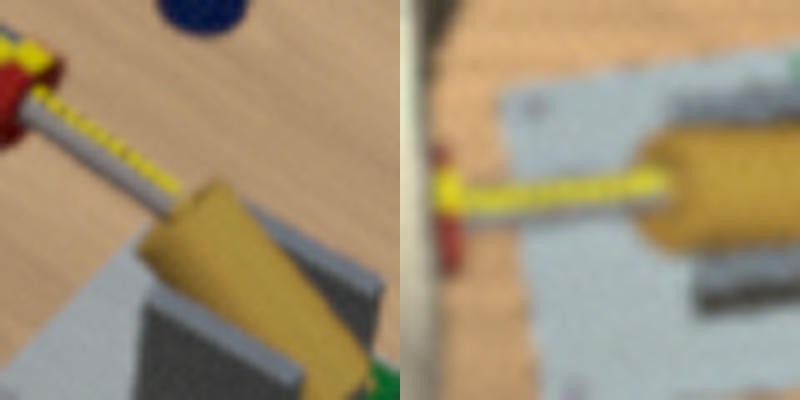

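It works: the gauge tilts in the fingers with only about 7 N of force. I'll continue the arc.

play_rows(steps="1 -4 0 0 0; 1 -4 0 0 0; 1 -4 0 0 0; 1 -4 0 0 0; 1.5 -4 0 0 0; 1.5 -4 0 0 0; 0 0 0 0 0")

```text
time: 9.35
tool_pos: [0.5867, 0.0189, 0.11]
tcp_rot: [-1.57, 0.0, -1.45]
contact_force: [-2.4, 3.2, -2.9]
gripper_width: 0.259
```

```bash
python3 lk8.py 11
```

```text
t 9.35 pos [586.7  18.9 110. ] yaw -1.4501 down [ 0.  0. -1.] F [-2.4  3.2 -2.9] w 0.259 j [0.03 0.16 0.03 1.43 0.   1.48]
```

View pics/l11.png

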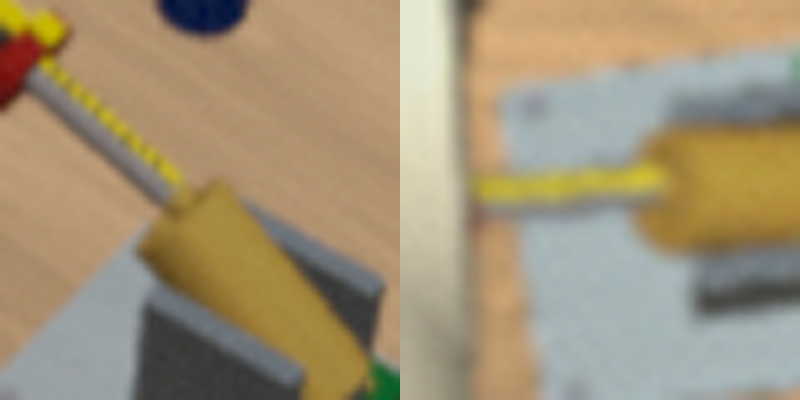

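play_rows(steps="3 1 0 0 0; 3 1 0 0 0; 1.5 -4 0 0 0; 2 -4 0 0 0; 2 -4 0 0 0; 2 -4 0 0 0; 2 -3 0 0 0; 0 0 0 0 0")

```text
time: 10.25
tool_pos: [0.5885, 0.0033, 0.127]
tcp_rot: [-1.57, -0.0, -1.45]
contact_force: [-4.0, 0.5, -3.1]
gripper_width: 0.253
```

```bash
sed -i 's/165:225,335:395/155:225,325:395/' lk8.py; python3 lk8.py 12
```

```text
t 10.25 pos [588.5   3.3 127. ] yaw -1.4502 down [ 0. -0. -1.] F [-4.   0.5 -3.1] w 0.253 j [ 0.01  0.16  0.06  1.47 -0.    1.46]
```

View pics/l12.png

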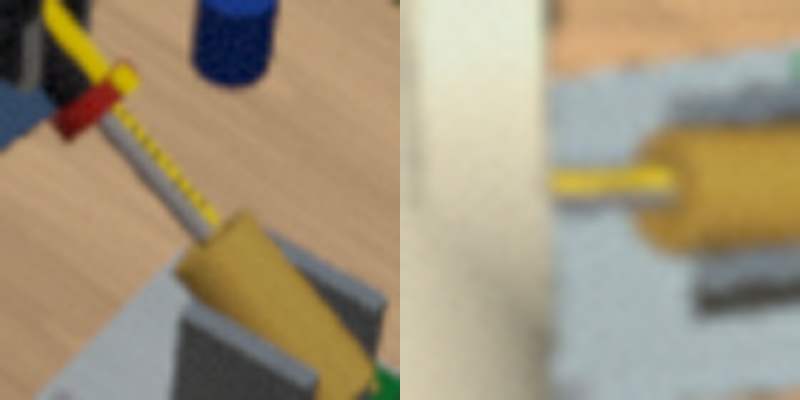

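The tilt computed from the poses is 35.1°, with about 53 mm left to insert. I'll ease the sideways force first, then push along the axis.

play_rows(steps="0 0 -1 0 0; 0 0 -1 0 0; 4.1 2.9 0 0 0; 4.1 2.9 0 0 0; 4.1 2.9 0 0 0; 0 0 0 0 0")

```text
time: 10.95
tool_pos: [0.5879, -0.0096, 0.1169]
tcp_rot: [-1.571, -0.0, -1.451]
contact_force: [-0.0, 0.3, -3.4]
gripper_width: 0.26
```

```bash
python3 lk8.py 13
```

```text
t 10.95 pos [587.9  -9.6 116.9] yaw -1.4505 down [-0.001 -0.    -1.   ] F [-0.   0.3 -3.4] w 0.26 j [-0.02  0.16  0.04  1.45 -0.    1.43]
```

View pics/l13.png

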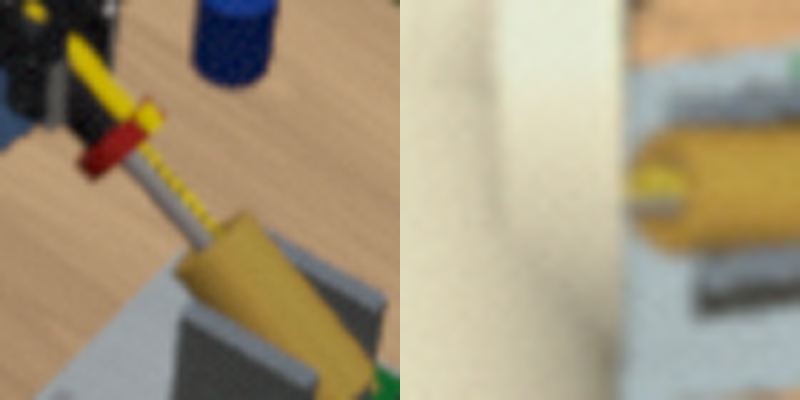

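play_rows(steps="4.1 2.9 0 0 0; 4.1 2.9 0 0 0; 4.1 2.9 0 0 0; 4.1 2.9 0 0 0; 4.1 2.9 0 0 0; 0 0 0 0 0")

```text
time: 11.65
tool_pos: [0.5903, -0.0298, 0.1025]
tcp_rot: [-1.571, -0.0, -1.45]
contact_force: [-0.7, 1.0, -2.9]
gripper_width: 0.263
```

```bash
python3 lk8.py 14
```

```text
t 11.65 pos [590.3 -29.8 102.5] yaw -1.4505 down [-0.001 -0.    -1.   ] F [-0.7  1.  -2.9] w 0.263 j [-0.05  0.17  0.02  1.42 -0.    1.4 ]
```

View pics/l14.png

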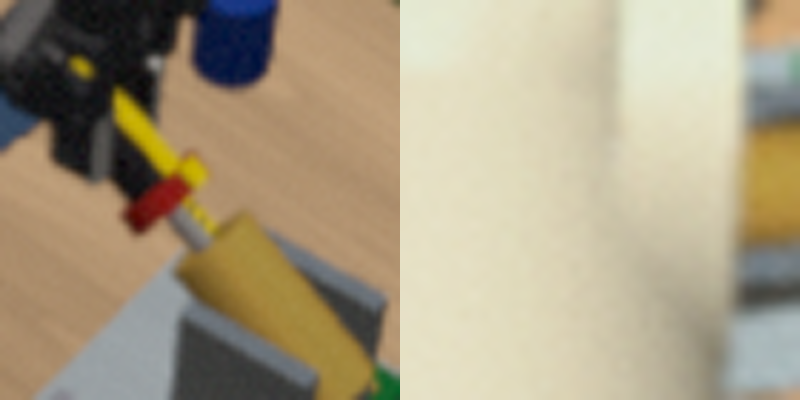

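play_rows(steps="3.3 2.3 0 0 0; 3.3 2.3 0 0 0; 1.6 1.2 0 0 0; 1.6 1.1 0 0 0; 0.8 0.6 0 0 0; 0 0 0 0 0")

```text
time: 12.35
tool_pos: [0.5917, -0.0398, 0.0955]
tcp_rot: [-1.571, -0.0, -1.45]
contact_force: [0.4, 0.4, -2.9]
gripper_width: 0.261
```

```bash
python3 lk8.py 15
```

```text
t 12.35 pos [591.7 -39.8  95.5] yaw -1.45 down [-0. -0. -1.] F [ 0.4  0.4 -2.9] w 0.261 j [-0.07  0.18  0.02  1.41 -0.    1.38]
```

View pics/l15.png

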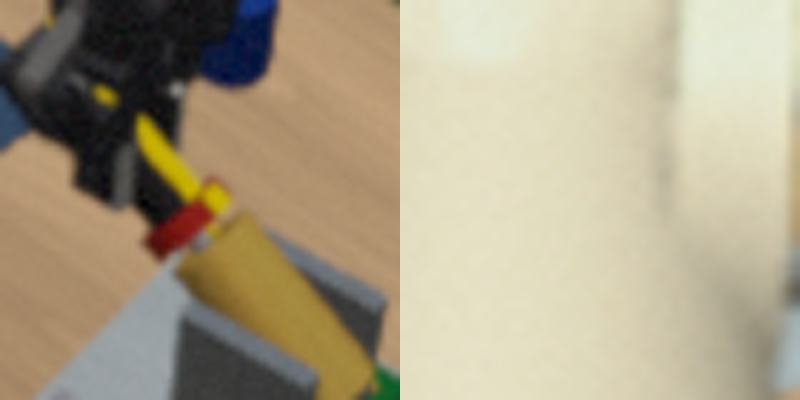

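play_rows(steps="0.8 0.6 0 0 0; 0.8 0.6 0 0 0; 0.8 0.6 0 0 0; 0 0 0 0 0")

```text
time: 12.85
tool_pos: [0.592, -0.0421, 0.0937]
tcp_rot: [-1.571, -0.0, -1.45]
contact_force: [-0.2, -0.2, -2.3]
gripper_width: 0.259
```

play_rows(steps="0.8 0.6 0 0 0; 0.8 0.6 0 0 0; 0 0 0 0 0")

```text
time: 13.15
tool_pos: [0.5922, -0.0437, 0.0926]
tcp_rot: [-1.571, 0.0, -1.45]
contact_force: [0.5, 0.0, -2.6]
gripper_width: 0.258
```

```bash
python3 lk8.py 16
```

```text
t 13.15 pos [592.2 -43.7  92.6] yaw -1.4498 down [ 0.  0. -1.] F [ 0.5  0.  -2.6] w 0.258 j [-0.07  0.18  0.01  1.4   0.    1.38]
```

View pics/l16.png

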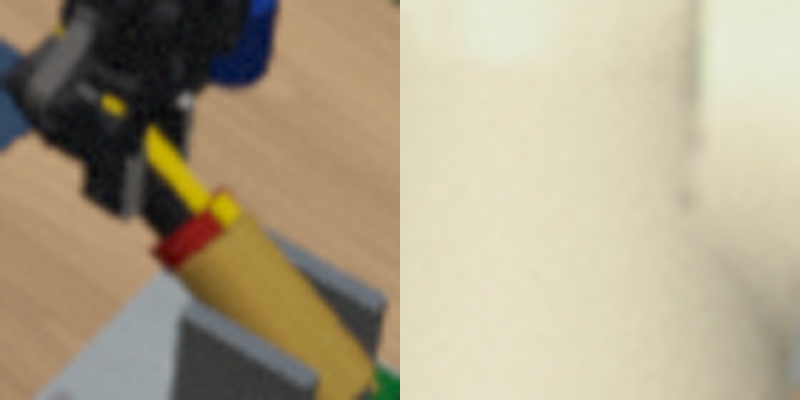

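The collar is almost on the mouth. I'll push on gently until the force rises.

play_rows(steps="0.8 0.6 0 0 0; 0.8 0.6 0 0 0; 0 0 0 0 0")

```text
time: 13.55
tool_pos: [0.5923, -0.0439, 0.0925]
tcp_rot: [-1.57, 0.002, -1.449]
contact_force: [-4.0, 8.4, 6.3]
gripper_width: 0.264
```

play_rows(steps="0.8 0.6 0 0 0; 0.8 0.6 0 0 0; 0 0 0 0 0; 0 0 0 0 0")

```text
time: 13.95
tool_pos: [0.5924, -0.0441, 0.0925]
tcp_rot: [-1.569, 0.005, -1.448]
contact_force: [-8.5, 16.2, 15.0]
gripper_width: 0.253
```

```bash
python3 lk8.py 17
```

```text
t 13.95 pos [592.4 -44.1  92.5] yaw -1.4479 down [ 0.001  0.005 -1.   ] F [-8.5 16.2 15. ] w 0.253 j [-0.08  0.18  0.01  1.4   0.01  1.37]
```

View pics/l17.png

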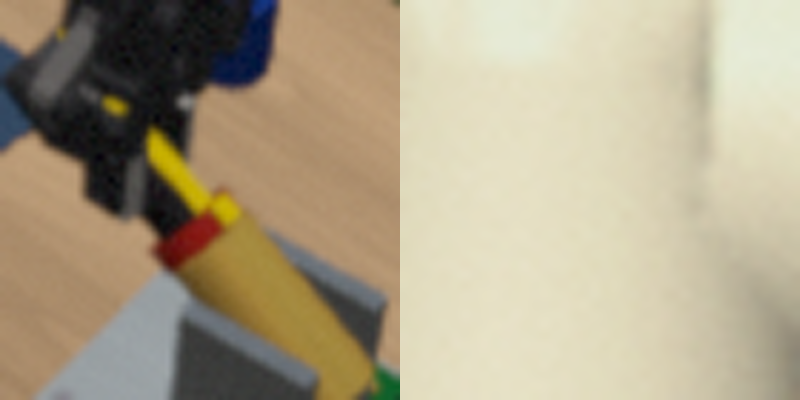

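The collar is home: no gap is visible and the axial push stopped at about 24 N. I'll draw it out along the axis.

play_rows(steps="-3.3 -2.3 0 0 0; -4.1 -2.9 0 0 0; -4.9 -3.4 0 0 0; -4.9 -3.5 0 0 0; -4.9 -3.4 0 0 0; -4.9 -3.5 0 0 0; -4.9 -3.4 0 0 0; -4.9 -3.5 0 0 0")

```text
time: 14.85
tool_pos: [0.5881, -0.0099, 0.1164]
tcp_rot: [-1.571, -0.0, -1.45]
contact_force: [0.4, 0.5, -2.2]
gripper_width: 0.258
```

play_rows(steps="-4.9 -3.4 0 0 0; -4.9 -3.5 0 0 0; -4.9 -3.4 0 0 0; -4.9 -3.4 0 0 0; -6 -4.2 0 0 0; -6 -4.2 0 0 0; -5 -3.5 0 0 0; 0 0 0 0 0")

```text
time: 15.65
tool_pos: [0.5839, 0.0268, 0.1424]
tcp_rot: [-1.57, -0.0, -1.449]
contact_force: [0.1, 0.6, -1.8]
gripper_width: 0.26
```

```bash
sed -i 's/155:225,325:395/145:225,305:385/' lk8.py; python3 lk8.py 18
```

```text
t 15.65 pos [583.9  26.8 142.4] yaw -1.4491 down [ 0.001  0.    -1.   ] F [ 0.1  0.6 -1.8] w 0.26 j [0.05 0.15 0.08 1.49 0.   1.49]
```

View pics/l18.png

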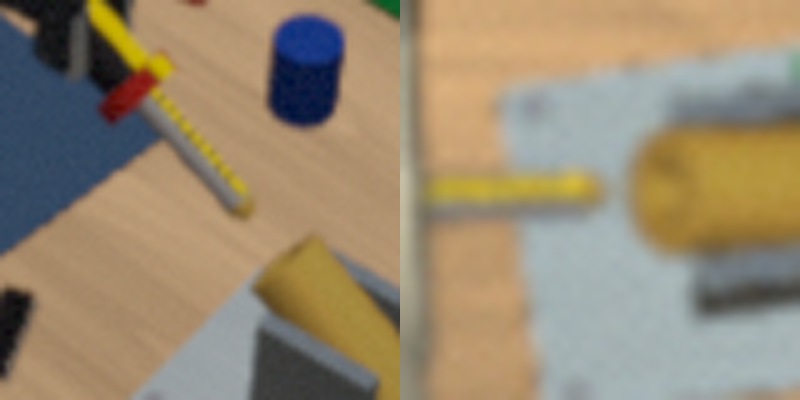

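The rod is right out, about 20 mm clear of the mouth. To level the gauge I'll carry it back over the mat and press it down so it pivots flat in the grip.

```bash
python3 - <<'E'
from plan import *
rows((535,190,110),-1.45,8,0)
E
```

```text
-21.1 4.0 -3.6 0.000 0; -21.1 4.0 -3.6 0.000 0; -21.1 4.0 -3.6 0.000 0; -21.1 4.0 -3.6 0.000 0; -21.1 4.0 -3.6 0.000 0; -21.1 4.0 -3.6 0.000 0; -21.1 4.0 -3.6 0.000 0; -21.1 4.0 -3.6 0.000 0
```

play_rows(steps="-21 0 -4 0 0; -21 0 -4 0 0; -21 4 -4 0 0; -21 4 -4 0 0; -21 6 -3 0 0; -21 6 -3 0 0; -21 6 -4 0 0; -21 6 -3 0 0")

```text
time: 16.55
tool_pos: [0.5343, 0.1898, 0.1092]
tcp_rot: [-1.571, -0.0, -1.45]
contact_force: [0.4, -0.6, -2.0]
gripper_width: 0.261
```

play_rows(steps="0 12 0 0 0; 0 12 0 0 0; 0 12 0 0 0; 0 12 0 0 0; 0 6 0 0 0; 0 6 0 0 0; 0 5 0 0 0; 0 0 0 0 0")

```text
time: 17.35
tool_pos: [0.535, 0.1893, 0.0449]
tcp_rot: [-1.57, -0.0, -1.45]
contact_force: [1.1, -1.0, 2.2]
gripper_width: 0.256
```

```bash
cat > lk9.py <<'E'
from plan import *
import sys; n=sys.argv[1]
st(); cap('side',f'pics/s{n}.png'); cap('top',f'pics/t{n}.png')
a=cv2.resize(cv2.imread(f'pics/s{n}.png')[110:200,210:320],(489,400),interpolation=cv2.INTER_CUBIC)
b=cv2.resize(cv2.imread(f'pics/t{n}.png')[170:230,225:285],(300,300),interpolation=cv2.INTER_CUBIC)
o=np.zeros((400,789,3),np.uint8);o[:,:489]=a;o[:300,489:]=b;cv2.imwrite(f'pics/l{n}.png',o)
E
python3 lk9.py 19
```

```text
t 17.35 pos [535.  189.3  44.9] yaw -1.4498 down [ 0.001 -0.    -1.   ] F [ 1.1 -1.   2.2] w 0.256 j [ 0.34  0.14 -0.13  1.3  -0.    1.79]
```

View pics/l19.png

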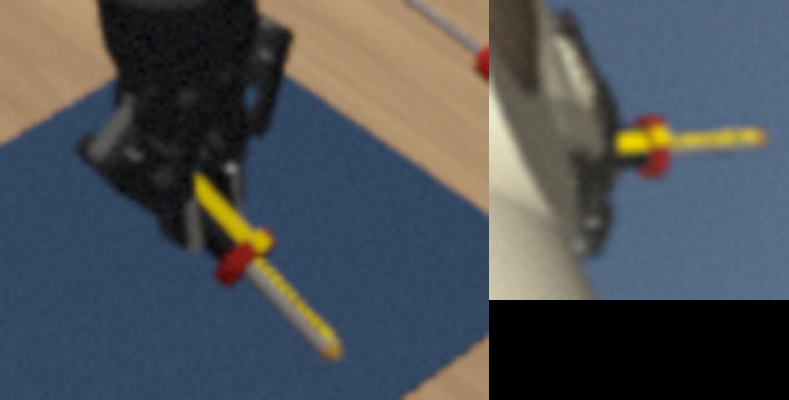

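play_rows(steps="0 4 0 0 0; 0 4 0 0 0; 0 4 0 0 0; 0 4 0 0 0; 0 4 0 0 0; 0 4 0 0 0; 0 0 0 0 0")

```text
time: 18.15
tool_pos: [0.5344, 0.1891, 0.0199]
tcp_rot: [-1.572, -0.0, -1.45]
contact_force: [0.4, 0.6, 3.4]
gripper_width: 0.261
```

play_rows(steps="0 4 0 0 0; 0 3 0 0 0; 0 2 0 0 0; 0 2 0 0 0; 0 0 0 0 0")

```text
time: 18.65
tool_pos: [0.5359, 0.1908, 0.0114]
tcp_rot: [-1.567, 0.003, -1.449]
contact_force: [0.2, 6.3, 12.0]
gripper_width: 0.259
```

```bash
python3 lk9.py 20
```

```text
t 18.65 pos [535.9 190.8  11.4] yaw -1.449 down [ 0.003  0.003 -1.   ] F [ 0.2  6.3 12. ] w 0.259 j [ 0.34  0.15 -0.18  1.24  0.    1.79]
```

View pics/l20.png

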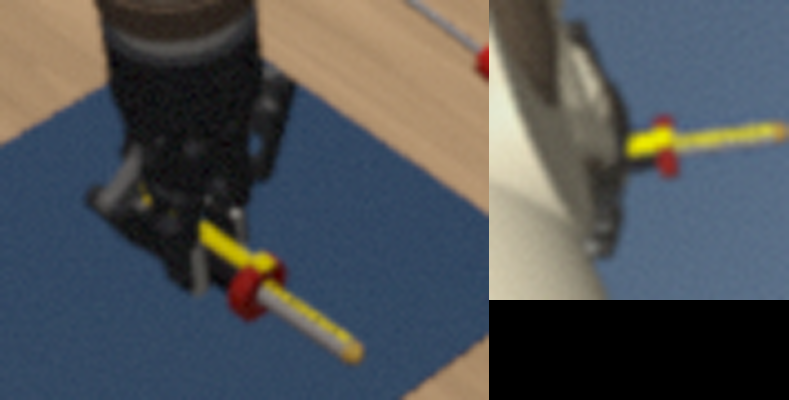

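play_rows(steps="0 1 0 0 0; 0 1 0 0 0; 0 0 0 0 0")

```text
time: 19.05
tool_pos: [0.5361, 0.1911, 0.0099]
tcp_rot: [-1.567, 0.003, -1.449]
contact_force: [-0.7, 8.9, 16.1]
gripper_width: 0.258
```

play_rows(steps="0 1 0 0 0; 0 1 0 0 0; 0 0 0 0 0")

```text
time: 19.35
tool_pos: [0.5362, 0.1911, 0.0078]
tcp_rot: [-1.566, 0.003, -1.449]
contact_force: [-0.6, 9.2, 14.8]
gripper_width: 0.256
```

```bash
python3 lk9.py 21; python3 ang.py 21 | grep tip
```

```text
t 19.35 pos [536.2 191.1   7.8] yaw -1.4488 down [ 0.004  0.004 -1.   ] F [-0.6  9.2 14.8] w 0.256 j [ 0.34  0.16 -0.18  1.23  0.    1.79]
S tip [288.5 186.6] 14 [549.7  93.   22. ] red [265.8 174.8] [537.9 157.4  22. ] yellow n 93
T tip [259.3 195.2] 6 [550.2 156.9  22. ] red [259.6 201. ] [533.3 156.1  22. ] yellow n 60
```

View pics/l21.png

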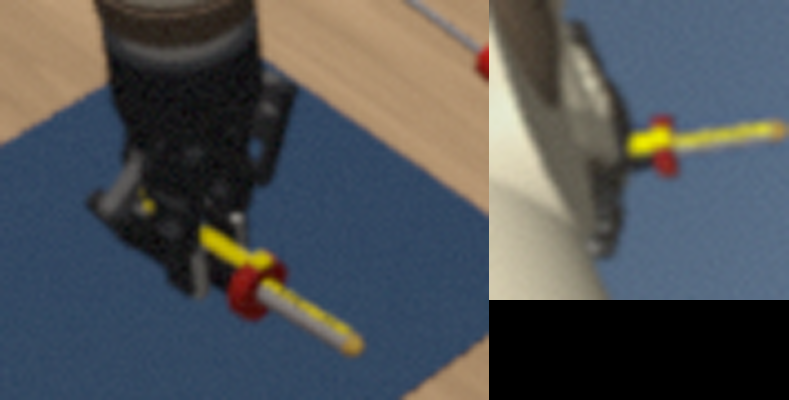

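play_rows(steps="0 1 0 0 0; 0 0.5 0 0 0; 0 0 0 0 0; 0 -4 0 0 0; 0 -10 0 0 0; 0 -20 0 0 0; 0 -20 0 0 0; 0 0 0 0 0")

```text
time: 20.25
tool_pos: [0.5356, 0.1894, 0.0604]
tcp_rot: [-1.568, 0.0, -1.45]
contact_force: [0.4, 0.1, -1.4]
gripper_width: 0.255
```

```bash
python3 lk9.py 22; python3 ang.py 22 | grep tip
```

```text
t 20.25 pos [535.6 189.4  60.4] yaw -1.4502 down [ 0.003  0.001 -1.   ] F [ 0.4  0.1 -1.4] w 0.255 j [ 0.34  0.13 -0.11  1.33 -0.    1.79]
S tip [288.1 171.4] 16 [582.1 129.1  22. ] red [264.4 158.9] [570.5 199.6  22. ] yellow n 66
T tip [281. 194.] 9 [551.9  94.5  22. ] red [257.1 199.8] [536.8 163.4  22. ] yellow n 74
```

View pics/l22.png

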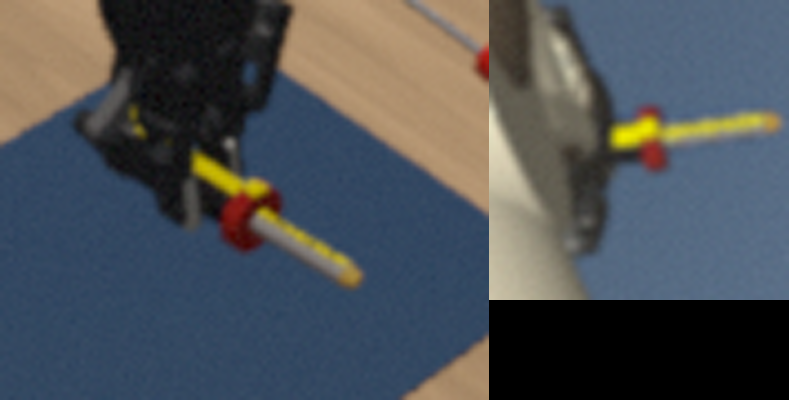

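```bash
python3 - <<'E'
from h import *
for n,a,b,c,d in((6,(279.8,175.4),(278,200),(255.4,164.8),(254.8,207.1)),(22,(288.1,171.4),(281,194),(264.4,158.9),(257.1,199.8))):
    S=ld(f'pics/s{n}.npy');T=ld(f'pics/t{n}.npy')
    p,q=tri(S,a,T,b),tri(S,c,T,d); v=p[0]-q[0]; print(p,q,np.linalg.norm(v),np.degrees(np.arcsin(v[2]/np.linalg.norm(v))),np.arctan2(v[1],v[0]))
E
```

```text
(array([0.52985467, 0.0970756 , 0.06974788]), np.float64(0.00028109379076759615)) (array([0.51288048, 0.16063023, 0.06920588]), np.float64(0.0025738649264442776)) 0.06578455318863621 0.4720637832120617 -1.3098078579255128
(array([0.54547801, 0.08742168, 0.07787302]), np.float64(0.0008525942967759971)) (array([0.53207268, 0.15184225, 0.08026612]), np.float64(0.003561491935597243)) 0.06584405599505284 -2.0828719864340965 -1.3656332507641977
```

The tilt is about 2.5° tip-down relative to the original level, which is within the 8° allowed. Next I'll carry the tip over the white plate.

```bash
python3 - <<'E'
from plan import *
rows((449,-53,62),None,10,0)
E
```

```text
23.0 -0.4 -11.4 0.000 0; 23.0 -0.4 -11.4 0.000 0; 23.0 -0.4 -11.4 0.000 0; 23.0 -0.4 -11.4 0.000 0; 23.0 -0.4 -11.4 0.000 0; 23.0 -0.4 -11.4 0.000 0; 23.0 -0.4 -11.4 0.000 0; 23.0 -0.4 -11.4 0.000 0; 23.0 -0.4 -11.4 0.000 0; 23.0 -0.4 -11.4 0.000 0
```

play_rows(steps="15 -2 -8 0 0; 23 -2 -12 0 0; 23 0 -12 0 0; 23 0 -12 0 0; 23 0 -12 0 0; 23 0 -12 0 0; 23 0 -12 0 0; 23 0 -11 0 0")

```text
time: 21.15
tool_pos: [0.4637, 0.0021, 0.0609]
tcp_rot: [-1.573, -0.0, -1.45]
contact_force: [0.1, 0.1, -1.6]
gripper_width: 0.259
```

play_rows(steps="20 0 -10 0 0; 15 0 -7 0 0; 10 0 -4 0 0; 6 0 -2 0 0; 3 0 0 0 0; 0 0 0 0 0; 0 0 0 0 0")

```text
time: 21.85
tool_pos: [0.4494, -0.0524, 0.0621]
tcp_rot: [-1.571, 0.0, -1.449]
contact_force: [0.2, -0.1, -1.7]
gripper_width: 0.259
```

```bash
python3 - <<'E'
from plan import *
st(); cap('side','pics/s30.png'); cap('top','pics/t30.png')
a=cv2.resize(cv2.imread('pics/s30.png')[220:320,270:390],(480,400),interpolation=cv2.INTER_CUBIC)
b=cv2.resize(cv2.imread('pics/t30.png')[190:250,330:395],(320,295),interpolation=cv2.INTER_CUBIC)
o=np.zeros((400,800,3),np.uint8);o[:,:480]=a;o[:295,480:]=b;cv2.imwrite('pics/l30.png',o)
E
```

```text
t 21.85 pos [449.4 -52.4  62.1] yaw -1.4493 down [-0.  0. -1.] F [ 0.2 -0.1 -1.7] w 0.259 j [-0.12 -0.14 -0.38  1.34  0.    1.33]
```

View pics/l30.png

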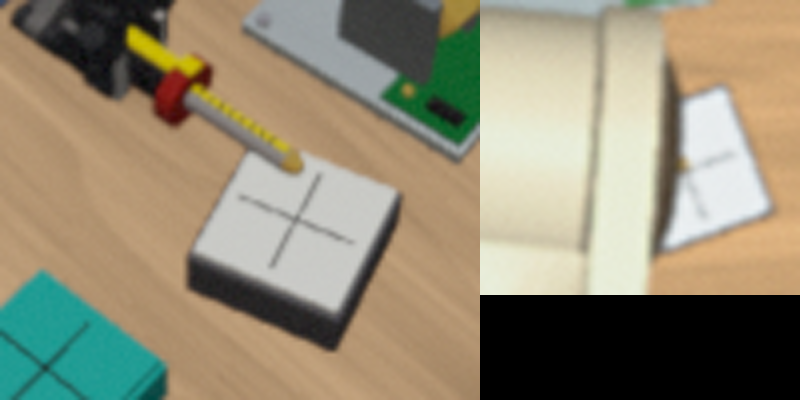

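```bash
python3 - <<'E'
from meas import *
S=ld('pics/s30.npy');T=ld('pics/t30.npy')
p,e=tri(S,(343,260.2),T,(371,222.9));print(p,e)
pl=[onz(c,*u,.035) for c,u in((S,(343,278)),(T,(371,224)))];print(pl)
for c,u in((S,(344.3,275)),):print(onz(c,*u,.035))
# predicted stripe/axis pixels in side view for roll phi, tilt -2.5
tip=p; a=-1.449; t=np.radians(-2)
u=np.array([np.cos(a)*np.cos(t),np.sin(a)*np.cos(t),np.sin(t)]); side=np.array([-np.sin(a),np.cos(a),0]); up=np.cross(u,side); up*=np.sign(up[2])
for x,r in((-70,18),(-85,12)):
    c0=tip+u*x/1000
    print("axis",proj(S,c0).round(1),[ (f,((proj(S,c0+r/1000*(np.cos(np.radians(f))*up+np.sin(np.radians(f))*side))-[270,220])*4).round(0)) for f in(-30,-15,0,15,30)])
b=cv2.resize(cv2.imread('pics/s30.png')[220:265,300:350],(600,540),interpolation=cv2.INTER_CUBIC);cv2.imwrite('pics/l31.png',b)
E
```

```text
[ 0.460057   -0.15437162  0.07952214] 0.00015802028783542323
[array([ 0.45382036, -0.16312347,  0.035     ]), array([ 0.45906318, -0.15845942,  0.035     ])]
[ 0.46051753 -0.16029836  0.035     ]
axis [313.3 240.5] [(-30, array([162.,  75.])), (-15, array([168.,  67.])), (0, array([174.,  60.])), (15, array([180.,  54.])), (30, array([186.,  51.]))]
axis [307.2 236.5] [(-30, array([141.,  61.])), (-15, array([145.,  56.])), (0, array([149.,  51.])), (15, array([153.,  47.])), (30, array([157.,  45.]))]
```

View pics/l31.png

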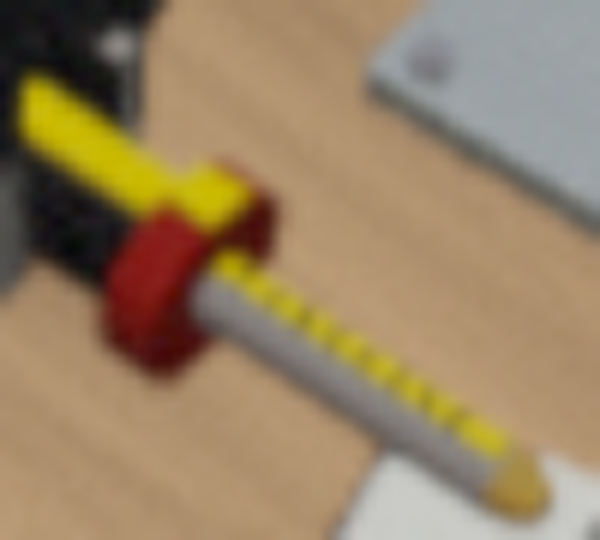

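```bash
python3 - <<'E'
from meas import *
S=ld('pics/s30.npy');T=ld('pics/t30.npy')
tip=np.array([.4600,-.1565,.0775]); a=-1.449; t=np.radians(-2)
u=np.array([np.cos(a)*np.cos(t),np.sin(a)*np.cos(t),np.sin(t)])
side=np.array([-np.sin(a),np.cos(a),0]); up=np.cross(u,side); up*=np.sign(up[2])
img=cv2.cvtColor(np.asarray(S["pixels"]),cv2.COLOR_RGB2BGR)
C=-np.array(S["R"]).T@np.array(S["t"])
v=C-(tip-.08*u); v-=u*(v@u); v/=np.linalg.norm(v); w=np.cross(u,v); w*=np.sign(w@side)
print("view angle from up",np.degrees(np.arctan2(v@side,v@up)))
for x,r in((-30,6),(-45,6),(-79,12),(-82,12),(-85,12)):
    ks=np.arange(-1.6,1.61,.1); P=np.array([proj(S,tip+u*x/1000+w*k*r/1000) for k in ks]).astype(np.float32)
    px=cv2.remap(img,P[:,0].reshape(1,-1),P[:,1].reshape(1,-1),cv2.INTER_LINEAR)
    h=cv2.cvtColor(px,cv2.COLOR_BGR2HSV)[0]
    print(x,r,[f"{k:.1f}:{q[0]},{q[1]},{q[2]}" for k,q in zip(ks,h)][::2])
E
```

```text
view angle from up -29.811016165910786
-30 6 ['-1.6:15,94,181', '-1.4:15,95,177', '-1.2:16,93,170', '-1.0:16,87,153', '-0.8:14,68,128', '-0.6:13,41,117', '-0.4:5,23,121', '-0.2:9,20,129', '0.0:17,17,135', '0.2:23,53,145', '0.4:24,100,155', '0.6:26,161,166', '0.8:26,185,174', '1.0:24,162,180', '1.2:21,129,180', '1.4:18,104,184', '1.6:17,95,186']
-45 6 ['-1.6:16,92,180', '-1.4:16,93,178', '-1.2:16,93,172', '-1.0:15,87,155', '-0.8:14,71,133', '-0.6:13,45,119', '-0.4:8,24,118', '-0.2:7,18,128', '0.0:18,23,135', '0.2:22,44,144', '0.4:25,104,157', '0.6:26,169,171', '0.8:26,186,181', '1.0:25,164,183', '1.2:22,134,183', '1.4:18,105,183', '1.6:17,98,183']
-79 12 ['-1.6:16,94,171', '-1.4:16,96,167', '-1.2:15,100,160', '-1.0:14,108,132', '-0.8:8,132,77', '-0.6:0,177,62', '-0.4:1,198,80', '-0.2:1,197,84', '0.0:1,178,89', '0.2:8,192,109', '0.4:19,217,146', '0.6:25,238,178', '0.8:27,237,195', '1.0:25,171,195', '1.2:20,111,186', '1.4:16,93,181', '1.6:16,94,180']
-82 12 ['-1.6:16,96,170', '-1.4:15,95,167', '-1.2:16,94,162', '-1.0:15,99,137', '-0.8:13,101,63', '-0.6:0,33,23', '-0.4:174,46,28', '-0.2:173,68,30', '0.0:173,62,33', '0.2:21,148,74', '0.4:26,229,150', '0.6:27,254,194', '0.8:28,249,201', '1.0:26,180,194', '1.2:20,111,184', '1.4:16,94,180', '1.6:16,94,179']
-85 12 ['-1.6:16,96,170', '-1.4:16,97,165', '-1.2:16,99,162', '-1.0:15,99,136', '-0.8:14,100,56', '-0.6:150,30,17', '-0.4:75,28,18', '-0.2:120,10,25', '0.0:165,30,34', '0.2:23,143,68', '0.4:26,222,154', '0.6:28,246,196', '0.8:27,240,200', '1.0:26,178,190', '1.2:20,109,177', '1.4:16,93,176', '1.6:16,93,178']
```

The tip is within about 5 mm of the cross and about 42 mm above the plate. The tilt is about 2°, and the stripe edge puts the roll at roughly 2–7°. I'll settle briefly and hand in.

play_rows(steps="2 0 0 0 0; 0 0 0 0 0; 0 0 0 0 0; 0 0 0 0 0")

```text
time: 22.35
tool_pos: [0.4495, -0.0547, 0.0622]
tcp_rot: [-1.571, 0.0, -1.45]
contact_force: [1.0, 0.6, -1.4]
gripper_width: 0.257
```

```bash
python3 - <<'E'
from plan import *
st(); print(state()["qd"].round(3)); print(r.close_job())
E
```

```text
t 22.35 pos [449.5 -54.7  62.2] yaw -1.4498 down [ 0.  0. -1.] F [ 1.   0.6 -1.4] w 0.257 j [-0.12 -0.14 -0.38  1.34  0.    1.33]
[ 0.001 -0.    -0.001 -0.001 -0.001 -0.002]
the job is handed in; nothing more can be done
None
```

I finished the whole sequence and handed the job in at 22.35 s of the 58 s. No verdict is reported, so the results below are my own checks.

**What I did**
- **Roll and lift:** I rolled the gauge about 25–28 mm between the part-open fingers until the stripe was about 6° from up. Then I gripped it at mid-handle and lifted it.
- **Insert and withdraw:** The tool only points down, so I set the tip in the tube's mouth and swung the grip up to tilt the gauge to 35° in the fingers. I pushed until the collar stopped with no visible gap, at about 24 N. Then I drew the tip about 20 mm clear.
- **Level again and place:** I pressed the gauge flat on the mat to level it, then carried the tip over the white plate.

**Last checks**

| Check | Measured | Allowed |
|---|---|---|
| Tip sideways from the cross | about 5 mm before a last 2 mm move towards it | 30 mm |
| Tip above the plate | about 42 mm | 8 to 80 mm |
| Tilt | about 2° tip-down | 8° |
| Stripe off vertical | about 2–7° | 24° |

- At hand-in the joints were still, and the only load on the tool was about the gauge's weight.
- No picture showed a bystander moved, but I did not measure their positions again.

**Disagreements**
- The two cameras differed by 2–4 mm on some points, and the heights I got by combining them read about 3 mm high.
- At the end the top view was mostly hidden by the arm, so the final stripe angle comes from the side view alone.

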